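# Fold up the waste tray and hold the dryer's lint filter tipped over it

### The arm

A 6-joint arm with a two-finger parallel gripper is mounted at the origin on the work surface. World frame = base frame: x ahead of the robot, y to its left, z up, the work surface at z = 0. Lengths are in m, angles in degrees, forces in N, time in s.
With the tool pointing down it reaches from about 0.3 to 0.825 m from the base axis. Payload 5.4 kg.
Tool frame: the origin (TCP) lies midway between the tips of the shut fingers; the grasp point (between the pads) lies 19 mm behind it; z points along the fingers, y is the line along which they close (so a half turn about z gives the same grasp; the last joint's range is limited). The gripper opens to 92 mm and grips with 3 to 60 N. Pads are 20 mm wide; open, the fingers measure 128 mm over their backs; the gripper's body (75 mm by 189 mm) begins 69 mm behind the grasp point.
Start: joints at [-76.553, 9.076, 91.501, -0, 79.423, -12.038], TCP at [0.247, -0.519, 0.18] pointing down, gripper open.
Joint ranges: [-166.64, 166.64], [-54.1, 131.32], [10.49, 154.53], [-73.88, 253.88], [9.74, 151.15], [-171.62, 171.62]. Speed limits (degrees/s): [147.25, 147.25, 180, 180, 180, 180].

### API

Orientations are given as a 3x3 rotation matrix whose columns are the frame's x, y, z axes.
In Python, from plant import r, imaging, probe_bus, workorder gives the robot as it stands (r), with the cameras (imaging), the readings (probe_bus) and the job (workorder).
- The arm moves only by the shell command python3 drive.py FILE [FORCE], which reads ROWS from the file FILE. ROWS is a JSON list of rows, 1 to 20 of them, each an object with the fields turn_vec (a list: a rotation vector rx, ry, rz in normalised numbers (1 is 60 degrees)), d (a list: dx, dy, dz in a scale on which 1.0 is 500 mm), aperture (the opening from 0.0 (shut) to 1.0 (fully open)); a field left out counts as zero (the opening has to be given); each row shifts and turns the commanded pose from where the row before left it, along the tool's axes as they then stand; what a row does not reach is not made up. A row lasts 1/12 s, in which the tool goes at most 0.0417 m and 7.16 degrees, less where a joint would pass 70% of its speed; a pose out of reach is approached as far as the arm can. The fingers move at their own pace and stop on an object; FORCE is the grip in N (left out, the last holds). Time passes only in rows, so rows that do not move let the fingers close. It prints the time, the measured TCP pose, the force, the opening and the grip force at its end. Input that does not fit is refused with a message, and nothing moves.
- probe_bus.state(): the state, without advancing time (a new reading comes with each control period).
- imaging.grab_frame(name): name is "scene" or "top" or "wrist"; returns a dict with "frame" (420x560x3 uint8, red, green, blue), "fx", "fy", "cx", "cy" (pixels), "k1" (the pictures are not rectified: a ray, as slopes to the right and down, at radius r is drawn at 1 + k1 r^2 times it, then the intrinsics apply), "xyz" and "rotation" of the camera in the world. Camera axes: x right, y down, z forward; pixel columns grow to the right and rows downward; lengths in m; the calibration is good to about 2 mm. A picture is of the moment at which its call begins. There is no depth.
- workorder.close_job(): hands the job in; it is judged then, once.
The state is a dict: "time_s": time; "joint_positions": joint angles; "qvel": joint speeds; "joint_efforts": joint torques, N m; "tcp_pos": TCP position; "tcp_rot": TCP orientation; "contact_force": force on the tool from outside, world axes, zero at the start; "wrist_torque": the same for the moment, N m; "opening": opening from 0.0 (shut) to 1.0 (fully open); "finger_force": force on a finger pad.
Only numpy, scipy, OpenCV 4.12 (cv2) and the standard library are available. Lean on these libraries where they do the work, as an engineer would, in place of code of your own. Each camera call takes 0.05 s, during which the arm holds its last target. There are 200 camera calls.

### The job

Fold up the three hinged walls of the blue waste tray so that they stand upright, and then draw the grey lint filter by its orange tab out of the white dock and hold it over the middle of the tray, its black mesh side tipped to face down at least half way (45 degrees or more from upright), about a hand's breadth above the tray walls. Finish still holding it there, steady, tray walls up and the filter touching neither tray nor dock; leave the detergent bottle, soap, bowl and brush where they are.

Things in the scene. Friction and masses are not known exactly. Their poses are not given: they have to be found in the camera images.
- tray: Blue fold-up tray, fixed; base 120 (x) by 140 (y) by 5 mm, origin under its centre at bench level. A fixed wall, top 65 mm above the bench, along its -x (robot side) edge; hinged walls along +x, +y, -y, hinge lines on those edges (60 mm out in x, 70 in y), 5 mm above the bench. An upright wall has its outer face in its hinge edge's plane, top at 65 mm. Tray and dock may swap sides
- tray_mid (a point): Centre of the tray's base, on its upper face (5 mm above the bench)
- tray_far (a joint): Far (+x of the tray) wall, 128 mm long; 60 mm high, 4 mm thick; 0 = flat outward, 1.571 = upright, stop at 1.6. Starts half open at 0.5 to 0.9 rad, free edge (white stripe) lifted so that a fingertip fits underneath. Stiff hinge: stays where it is left; a push of 1 to 3 N from outside folds it up
- tray_left (a joint): Left (+y of the tray) wall, 108 mm long; 60 mm high, 4 mm thick; 0 = flat outward, 1.571 = upright, stop at 1.6. Starts half open at 0.5 to 0.9 rad, free edge (white stripe) lifted so that a fingertip fits underneath. Stiff hinge: stays where it is left; a push of 1 to 3 N from outside folds it up
- tray_right (a joint): Right (-y of the tray) wall, 108 mm long; 60 mm high, 4 mm thick; 0 = flat outward, 1.571 = upright, stop at 1.6. Starts half open at 0.5 to 0.9 rad, free edge (white stripe) lifted so that a fingertip fits underneath. Stiff hinge: stays where it is left; a push of 1 to 3 N from outside folds it up
- dock: White dock, fixed to the bench, 55 mm (x) by 155 mm (y) by 60 mm high, with an upright slot 19 mm (x) by 125 mm (y), 50 mm deep, open at the top; origin under its centre at bench level
- filter: Lint filter, upright and loose in the slot: grey slab 14 mm thick (x), 120 wide (y), 110 tall (z); orange tab on top, 14 thick, 60 wide, from 110 to 150 mm above the underside; about 0.15 kg. Origin at the centre of its underside, at first 10 mm above the bench; 50 mm straight up clears the dock. Its -x face is black mesh (facing the robot's side in the dock), +x face white
- filter_mid (a point): Centre of the filter's slab, 55 mm above its underside
- filter_grip (a point): Where to grip the orange tab, 132 mm above the filter's underside; close the fingers across the 14 mm thickness (filter's x)
- detergent: White detergent bottle with green label and blue cap, 60 by 90 mm, 215 mm tall, loose; bystander. Origin under its centre
- soap: Yellow bar of soap, 55 by 80 by 28 mm, loose; bystander. Origin under its centre
- bowl: White bowl, 120 mm across, 50 mm tall, loose; bystander. Origin under its centre
- brush: Hand brush lying on the bench, loose; bystander

How it is judged:
By the outcome, as a careful person would: the job done as asked, in the order asked, and still so for the second after the job is handed in, while the arm keeps its last pose, push and grip.
It also fails if it takes over 70 s, if anything falls off the work surface, if the arm or the gripper's body presses on something with over 40 N, if the wrist force passes 120 N, or if a joint passes its speed limit or range.

## Working session

There is one attempt and no reset: what is moved stays moved. The work goes in short steps, Python scripts to look and compute and a shell command to move; the robot and the scene stay as the last step left them, time stands still between calls to the robot, and variables do not carry over. Pictures are saved under pics/ and viewed, at most 10 in all, crops included, and the job is handed in when it is done.

```bash
ls; mkdir -p pics; python3 - <<'E'
from plant import r, imaging, probe_bus, workorder
import cv2
for n in("scene","top"):
    f=imaging.grab_frame(n); cv2.imwrite(f"pics/{n}0.png",cv2.resize(f["frame"][:,:,::-1],(784,588),interpolation=cv2.INTER_CUBIC))
    print(n,[f[k] for k in("fx","fy","cx","cy","k1")],f["xyz"],f["rotation"])
s=probe_bus.state();print(s["tcp_pos"],s["tcp_rot"],s["opening"],s["time_s"])
E
```

```text
drive.py
pics
plant.py
scene [406.3227086250021, 406.3227086250021, 279.61821384488627, 214.73715350287566, -0.028576080552162233] [ 1.35309325 -0.48185109  0.8169092 ] [[ 0.49294893  0.5439845  -0.67903035]
 [ 0.86979692 -0.28898586  0.39992561]
 [ 0.02132316 -0.78776141 -0.61561131]]
top [500.42260485371736, 500.42260485371736, 281.35198082154676, 211.3613188857157, -0.12758871925772675] [ 0.29453002 -0.01918457  1.86172599] [[ 0.02765438 -0.98584191  0.16538124]
 [-0.99961556 -0.02694318  0.00654265]
 [-0.00199412 -0.1654986  -0.98620801]]
[ 0.24724733 -0.51844866  0.17901465] [[ 9.02682188e-01  4.30307677e-01 -4.12459869e-04]
 [ 4.30307744e-01 -9.02680755e-01  1.64315372e-03]
 [ 3.34742075e-04 -1.66073028e-03 -9.99998565e-01]] 0.9998151864365054 0.1
```

View pics/scene0.png

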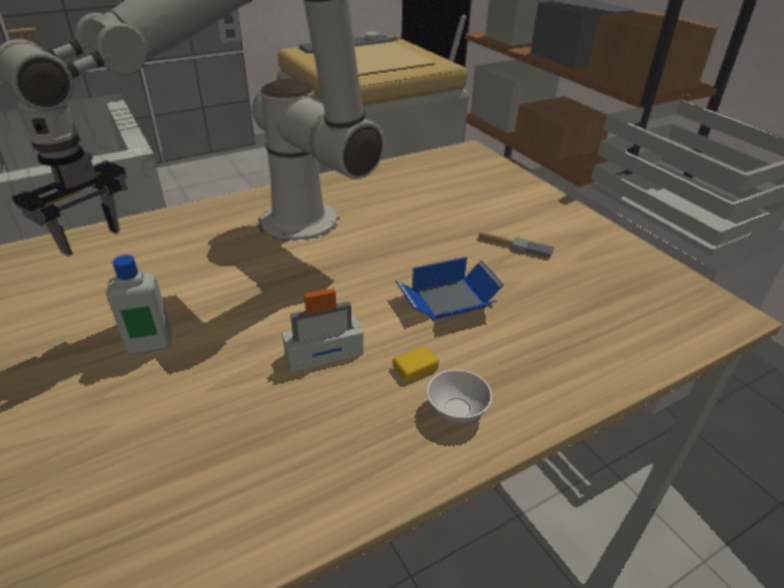

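View pics/top0.png

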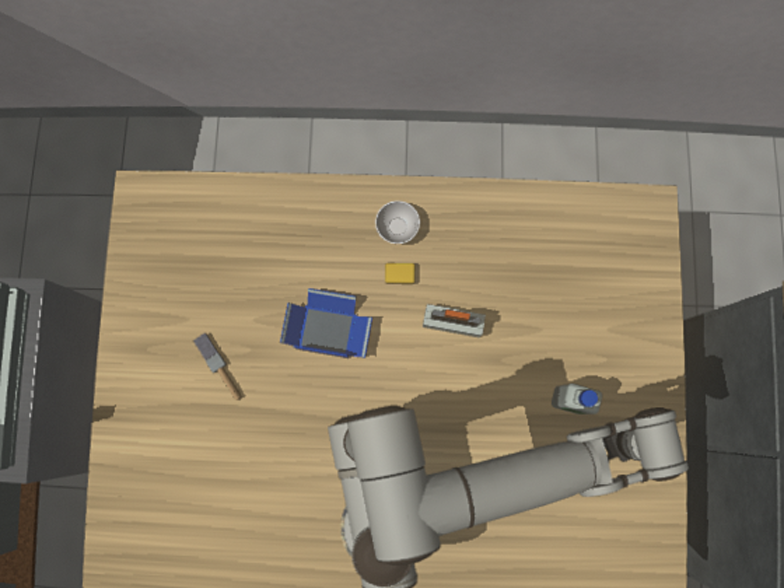

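The scene picture shows the dock near (323,340), the filter and tab near (320,300), and the tray near (450,290). The top picture shows the tray near (327,330) and the dock near (455,320). I'll enlarge both.

```bash
python3 - <<'E'
import cv2,numpy as np
from plant import r, imaging, probe_bus, workorder
a=imaging.grab_frame("top")["frame"][:,:,::-1];b=imaging.grab_frame("scene")["frame"][:,:,::-1]
# top: cols 195-355, rows 200-260 x5 ; scene: cols195-365 rows 180-265 
A=cv2.resize(a[200:260,195:355],(800,300),interpolation=cv2.INTER_CUBIC)
B=cv2.resize(b[182:242,275:365],(450,300),interpolation=cv2.INTER_CUBIC)
C=cv2.resize(b[200:270,195:265],(300,300),interpolation=cv2.INTER_CUBIC)
cv2.imwrite("pics/c1.png",np.vstack([A,np.hstack([B,C,np.zeros((300,50,3),np.uint8)])]))
E
```

```text
(no output)
```

View pics/c1.png

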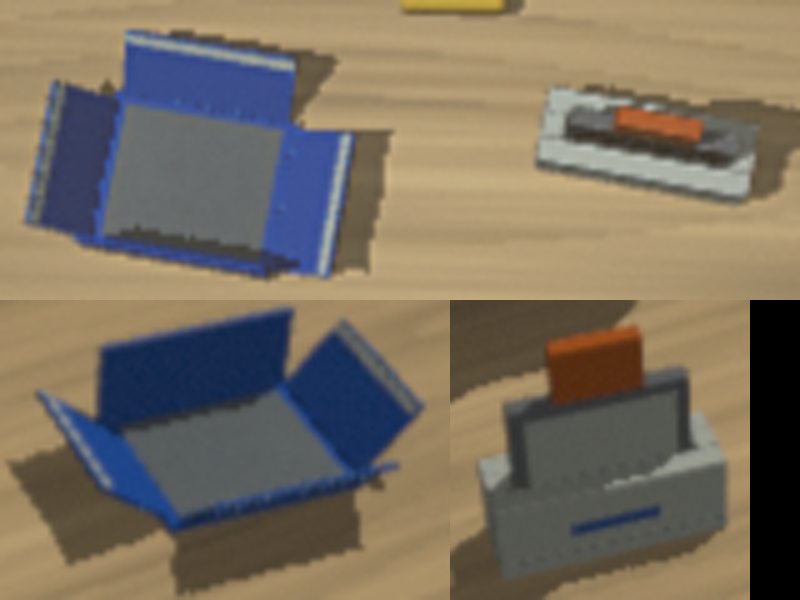

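```bash
cat >h.py <<'E'
import numpy as np
from plant import r, imaging, probe_bus, workorder
from scipy.optimize import least_squares
def proj(f,P):
    p=(np.atleast_2d(P)-f["xyz"])@np.array(f["rotation"]); s=p[:,:2]/p[:,2:]
    s=s*(1+f["k1"]*(s**2).sum(1,keepdims=True))
    return s*[f["fx"],f["fy"]]+[f["cx"],f["cy"]]
def pose(x,y,a,P):
    c,s=np.cos(a),np.sin(a); P=np.atleast_2d(P).astype(float)
    return P@np.array([[c,-s,0],[s,c,0],[0,0,1]]).T+[x,y,0]
E
python3 - <<'E'
from h import *
T,S=imaging.grab_frame("top"),imaging.grab_frame("scene")
t=lambda u,v:np.array([195+u/5-.4,200+v/5-.4])
s=lambda u,v:np.array([275+u/5-.4,182+v/5-.4])
d=lambda u,v:np.array([195+(u-450)/4.286-.4,200+v/4.286-.4])
def tray(p):
    x,y,a,f,l,rr,L=p;c,n=np.cos,np.sin
    e=lambda th:(.06*c(th)-.002*n(th),.005+.06*n(th)+.002*c(th))
    F,FL,FR=e(f),e(l),e(rr)
    P=[[.06+F[0],.064,F[1]],[.06+F[0],-.064,F[1]],[.054,.07+FL[0],FL[1]],[-.054,.07+FL[0],FL[1]],[.054,-.07-FR[0],FR[1]],[-.054,-.07-FR[0],FR[1]]]
    return pose(x,y,a,P), pose(x,y,a,[[-.058,-L,.065],[-.058,L,.065]])
def res(p):
    A,B=tray(p)
    m=np.array([t(126,31),t(296,62),t(53,80),t(25,222),t(354,134),t(330,276)])
    m2=np.array([s(345,20) ,s(424,105),s(38,92),s(112,187)])
    return np.r_[(proj(T,A)-m).ravel(),(proj(S,A[[3,2,5,4]])-m2).ravel(),(proj(S,B)-[s(100,47),s(292,10)]).ravel()]
q=least_squares(res,[.5,.05,0,.7,.7,.7,.07]);print(q.x.round(4),q.fun.reshape(-1,2).round(1).tolist())
def resd(p):
    x,y,a,dx,dy=p
    D=pose(x,y,a,[[.0275,.0775,.06],[-.0275,.0775,.06],[-.0275,-.0775,.06],[.0275,-.0775,.06]])
    Tb=pose(x,y,a,[[dx+.007,dy+.03,.16],[dx+.007,dy-.03,.16],[dx-.007,dy+.03,.16],[dx-.007,dy-.03,.16]])
    Ts=pose(x,y,a,[[dx+.007,dy-.03,.16],[dx+.007,dy+.03,.16],[.0275,-.0775,0],[.0275,.0775,0],[.0275,.0775,.06]])
    return np.r_[(proj(T,D)-[t(548,88),t(537,165),t(748,190),t(758,124)]).ravel(),(proj(T,Tb)-[t(617,108),t(703,122),t(617,125),t(703,139)]).ravel(),(proj(S,Ts)-[d(547,41),d(638,26),d(505,280),d(722,228),d(727,160)]).ravel()]
q=least_squares(resd,[.5,-.2,0,0,0]);print(q.x.round(4),q.fun.reshape(-1,2).round(1).tolist(), pose(*q.x[:3],[q.x[3],q.x[4],.142]))
E
```

```text
[ 0.5067  0.1716 -0.1401  0.8667  0.826   0.7123  0.0699] [[-0.4, 0.1], [-0.2, -0.3], [0.0, -0.2], [0.0, 0.3], [-0.4, -0.7], [-0.7, -0.1], [-0.3, -0.2], [0.1, 0.5], [0.1, -0.4], [-1.5, 0.2], [0.1, 0.4], [-0.1, -0.2]]
[ 5.402e-01 -1.646e-01 -1.327e-01 -3.700e-03  5.000e-04] [[0.1, -0.1], [0.0, -0.7], [0.0, 1.0], [0.1, -0.6], [0.0, 0.4], [0.0, 0.4], [-0.6, 1.0], [-0.5, 1.0], [-0.1, 2.5], [0.4, 1.3], [-0.5, 0.5], [1.0, -0.7], [-0.4, -0.4]] [[ 0.53663767 -0.1636841   0.142     ]]
```

The manual's scale: shifts go in shares of 500 mm and turns go in shares of 60 degrees. Converting my numbers, -0.016 m is -0.032, -7.06 degrees is -0.1177.

```bash
cat >>h.py <<'E'
TRAY=(.5067,.1716,-.1401); DOCK=(.5402,-.1646,-.1327)
def go(frame,p):
    s=probe_bus.state(); R=np.array(s["tcp_rot"]); w=pose(*frame,p)[0]
    print("tool delta",((w-s["tcp_pos"])@R).round(4),"world",w.round(3),"yaw_y",np.degrees(np.arctan2(R[1,1],R[0,1])).round(2),"j",np.round(s["joint_positions"],1),"F",np.round(s["contact_force"],1))
E
echo '[{"turn_vec": [0,0,-0.1177],"d": [0,0,-0.032],"aperture": 0},{"turn_vec": [0,0,-0.1177],"d": [0,0,-0.032],"aperture": 0},{"turn_vec": [0,0,-0.1177],"d": [0,0,-0.032],"aperture": 0},{"turn_vec": [0,0,-0.1177],"d": [0,0,-0.032],"aperture": 0},{"turn_vec": [0,0,-0.1177],"d": [0,0,-0.032],"aperture": 0},{"turn_vec": [0,0,-0.1177],"d": [0,0,-0.032],"aperture": 0},{"turn_vec": [0,0,-0.1177],"d": [0,0,-0.032],"aperture": 0},{"turn_vec": [0,0,-0.1177],"d": [0,0,-0.032],"aperture": 0}]' > rows.txt && python3 drive.py rows.txt
python3 -c "
from h import *
go(TRAY,[0,-.145,.18])"
```

```text
time_s: 0.97
tcp_pos: [0.2474, -0.5189, 0.3086]
tcp_rot: [[0.134, 0.991, -0.0], [0.991, -0.134, 0.0], [0.0, -0.0, -1.0]]
contact_force: [0.5, -0.6, 0.2]
opening: 0.446
finger_force: 0.0
tool delta [0.574  0.1638 0.1287] world [0.486 0.028 0.18 ] yaw_y -7.69 j [-76.6   6.1  80.4   0.   93.5 -68.9] F [ 0.5 -0.6  0.2]
```

Converted, 0.04 m is 0.08, 0.0383 m is 0.0766.

```bash

echo '[{"d": [0.0766,0.0218,0],"aperture": 0},{"d": [0.0766,0.0218,0],"aperture": 0},{"d": [0.0766,0.0218,0],"aperture": 0},{"d": [0.0766,0.0218,0],"aperture": 0},{"d": [0.0766,0.0218,0],"aperture": 0},{"d": [0.0766,0.0218,0],"aperture": 0},{"d": [0.0766,0.0218,0],"aperture": 0},{"d": [0.0766,0.0218,0],"aperture": 0},{"d": [0.0766,0.0218,0],"aperture": 0},{"d": [0.0766,0.0218,0],"aperture": 0},{"d": [0.0766,0.0218,0],"aperture": 0},{"d": [0.0766,0.0218,0],"aperture": 0},{"d": [0.0766,0.0218,0],"aperture": 0},{"d": [0.0766,0.0218,0],"aperture": 0},{"d": [0.0766,0.0218,0],"aperture": 0},{"d": [0,0,0.08],"aperture": 0},{"d": [0,0,0.08],"aperture": 0},{"d": [0,0,0.08],"aperture": 0}]' > rows.txt && python3 drive.py rows.txt
python3 -c "
from h import *
go(TRAY,[0,-.145,.025])"
```

```text
time_s: 2.47
tcp_pos: [0.4902, 0.0279, 0.1871]
tcp_rot: [[0.138, 0.99, 0.002], [0.99, -0.138, -0.0], [-0.0, 0.002, -1.0]]
contact_force: [-0.1, 0.8, -0.3]
opening: 0.004
finger_force: 0.0
tool delta [-0.0004 -0.004   0.162 ] world [0.486 0.028 0.025] yaw_y -7.9 j [-10.9  -4.  104.2  -0.   79.7  -3. ] F [-0.1  0.8 -0.3]
```

Converted, 0.04 m is 0.08, 0.01 m is 0.02.

```bash

echo '[{"d": [0,-0.002,0.08],"aperture": 0},{"d": [0,-0.002,0.08],"aperture": 0},{"d": [0,-0.002,0.08],"aperture": 0},{"d": [0,-0.002,0.08],"aperture": 0},{"aperture": 0},{"d": [0.024,0,0],"aperture": 0},{"d": [0.024,0,0],"aperture": 0},{"d": [0.024,0,0],"aperture": 0},{"d": [0.024,0,0],"aperture": 0},{"d": [0.02,0,0],"aperture": 0},{"d": [0.01,0,0],"aperture": 0},{"aperture": 0}]' > rows.txt && python3 drive.py rows.txt
python3 - <<'E'
from h import *
import cv2
go(TRAY,[0,-.08,.025])
f=imaging.grab_frame("scene")["frame"][:,:,::-1]
cv2.imwrite("pics/p1.png",cv2.resize(f[130:290,180:400],(770,560),interpolation=cv2.INTER_CUBIC))
E
```

```text
time_s: 3.47
tcp_pos: [0.495, 0.0908, 0.0287]
tcp_rot: [[0.138, 0.99, 0.001], [0.99, -0.138, 0.0], [0.0, 0.001, -1.0]]
contact_force: [0.1, 0.4, -1.4]
opening: 0.003
finger_force: 0.0
tool delta [0.0016 0.0003 0.0037] world [0.496 0.092 0.025] yaw_y -7.95 j [ -3.4   8.6 110.4   0.   60.9   4.6] F [ 0.1  0.4 -1.4]
```

View pics/p1.png

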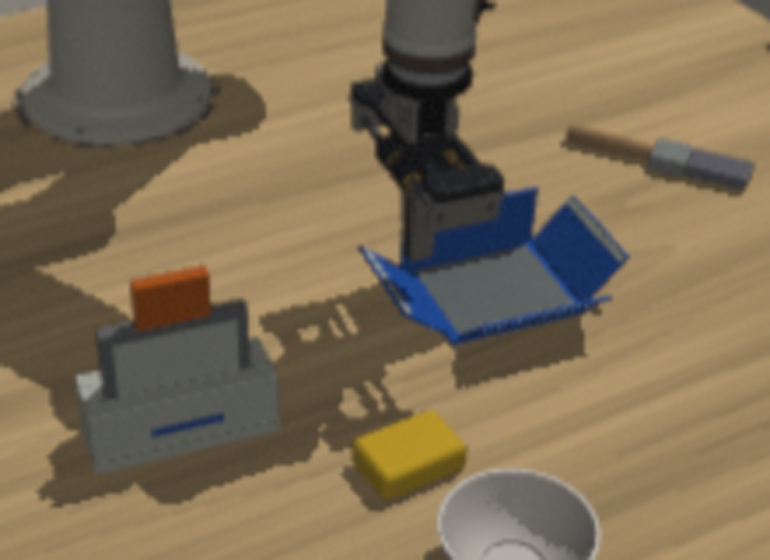

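The finger is at crop (415,240), behind the right wall, which runs from (362,248) to (455,338). I'll project the TCP and the upright-wall model onto the image to see whether the wall moved.

```bash

python3 - <<'E'
from h import *
S=imaging.grab_frame("scene");c=lambda P:((proj(S,P)+.5-[180,130])*3.5).round(0).tolist()
print("tcp",c(probe_bus.state()["tcp_pos"]))
for th in(.71,1.0,1.2,1.5):
    print(th,c(pose(*TRAY,[[x,-.07-.06*np.cos(th),.005+.06*np.sin(th)] for x in(-.054,.054)])))
print("hinge",c(pose(*TRAY,[[x,-.07,.005] for x in(-.054,.054)])))
print("base",c(pose(*TRAY,[[.06,-.07,0],[.06,.07,0],[-.06,-.07,.065],[-.06,.07,.065]])))
E
```

```text
tcp [[413.0, 286.0]]
0.71 [[358.0, 247.0], [404.0, 316.0]]
1.0 [[372.0, 234.0], [419.0, 302.0]]
1.2 [[383.0, 227.0], [430.0, 295.0]]
1.5 [[400.0, 220.0], [449.0, 287.0]]
hinge [[402.0, 271.0], [449.0, 339.0]]
base [[452.0, 347.0], [589.0, 314.0], [402.0, 216.0], [536.0, 187.0]]
```

```bash

python3 - <<'E'
from h import *
import cv2
f=imaging.grab_frame("scene")["frame"][:,:,::-1];w=imaging.grab_frame("wrist")["frame"][:,:,::-1]
cv2.imwrite("pics/p2.png",np.hstack([cv2.resize(f[170:235,275:365],(415,300),interpolation=cv2.INTER_NEAREST),cv2.resize(w,(385,300))]))
E
```

```text
(no output)
```

View pics/p2.png

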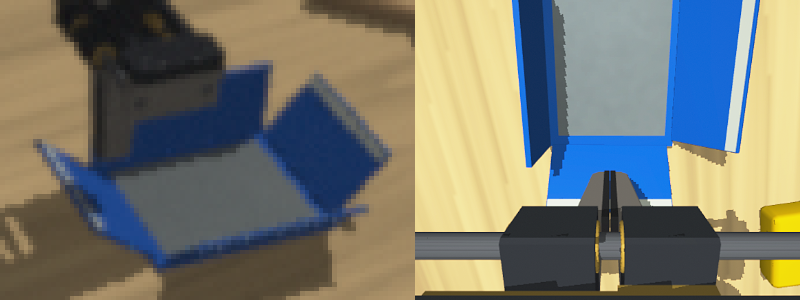

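The wrist view shows the wall's inner face under the fingertip, so the finger rode over the wall instead of going outside it. I'll lift, move further out, go lower and check before pushing.

Converted, -0.04 m is -0.08, 0.025 m is 0.05.

```bash

echo '[{"d": [0,0,-0.08],"aperture": 0},{"d": [-0.08,0,0],"aperture": 0},{"d": [-0.08,0,0],"aperture": 0},{"d": [0,0,0.05],"aperture": 0},{"d": [0,0,0.05],"aperture": 0},{"aperture": 0},{"aperture": 0}]' > rows.txt && python3 drive.py rows.txt
python3 - <<'E'
from h import *
import cv2
go(TRAY,[0,-.145,.015])
S=imaging.grab_frame("scene")
a=proj(S,pose(*TRAY,[[0,-.160,.02]]))[0];print("tip px",a,"crop",(a-[265,170])*8)
f=S["frame"][:,:,::-1]
cv2.imwrite("pics/p3.png",cv2.resize(f[170:240,265:365],(800,560),interpolation=cv2.INTER_CUBIC))
E
```

```text
time_s: 4.25
tcp_pos: [0.4817, 0.0106, 0.017]
tcp_rot: [[0.141, 0.99, -0.004], [0.99, -0.141, 0.001], [0.0, -0.004, -1.0]]
contact_force: [0.4, -0.3, 0.1]
opening: 0.006
finger_force: 0.0
tool delta [0.0179 0.0023 0.002 ] world [0.486 0.028 0.015] yaw_y -8.08 j [-13.1   7.  113.9  -0.   59.4  -5.1] F [ 0.4 -0.3  0.1]
tip px [274.95599737 218.59613385] crop [ 79.64797894 388.76907077]
```

View pics/p3.png

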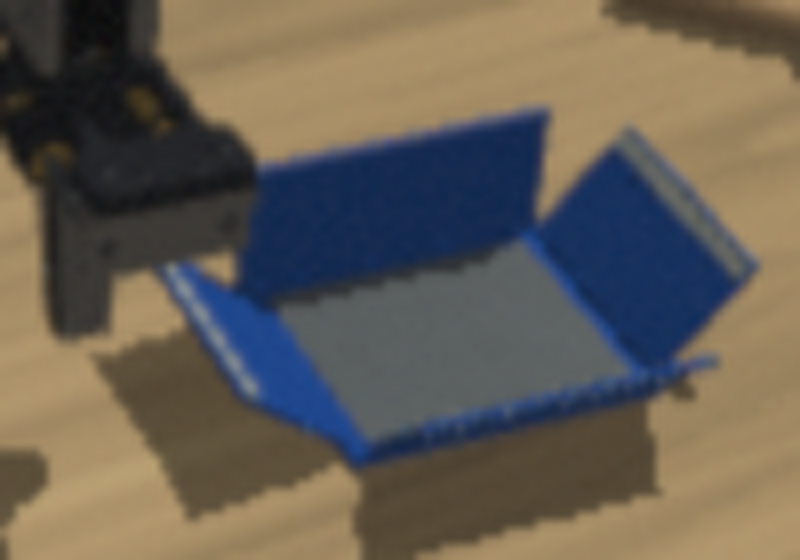

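The visible fingertip is at crop (78,335), but the model puts the TCP at (79,389). I'll check that against the first picture, where the fingers were open with tips near (68,252) and (115,232).

```bash

python3 - <<'E'
from h import *
S=imaging.grab_frame("scene")
t=np.array([.24724733,-.51844866,.17901465]);y=np.array([.4303,-.9027,0]);x=np.array([.9027,.4303,0])
for k in(0,.024):
  for o in (.046,.064,-.046,-.064): print(k,o,(proj(S,t+o*y+[0,0,k])*1.4).round(0)[0])
s=probe_bus.state()
print((proj(S,s["tcp_pos"])-[265,170])*8, (proj(S,s["tcp_pos"]+np.array([0,0,.024]))-[265,170])*8,(proj(S,s["tcp_pos"]+np.array([0,0,.088]))-[265,170])*8)
E
```

```text
0 0.046 [ 75. 267.]
0 0.064 [ 66. 271.]
0 -0.046 [116. 246.]
0 -0.064 [124. 243.]
0.024 0.046 [ 71. 257.]
0.024 0.064 [ 62. 261.]
0.024 -0.046 [113. 236.]
0.024 -0.064 [121. 233.]
[[ 73.59121198 392.19049775]] [[ 74.40078164 343.94726795]] [[ 76.65788384 209.61299416]]
```

Converted, 0.005 m is 0.01, 0.004 m is 0.008.

```bash

echo '[{"d": [0,0,0.01],"aperture": 0},{"d": [0,0,0.01],"aperture": 0},{"d": [0,0,0.008],"aperture": 0},{"aperture": 0}]' > rows.txt && python3 drive.py rows.txt
echo '[{"d": [0,0,0.006],"aperture": 0},{"d": [0,0,0.006],"aperture": 0},{"aperture": 0}]' > rows.txt && python3 drive.py rows.txt

```

```text
time_s: 4.68
tcp_pos: [0.4826, 0.011, 0.0032]
tcp_rot: [[0.139, 0.99, -0.001], [0.99, -0.139, 0.0], [0.0, -0.001, -1.0]]
contact_force: [0.5, -0.0, -0.5]
opening: 0.006
finger_force: 0.0
time_s: 4.93
tcp_pos: [0.4828, 0.0108, -0.0027]
tcp_rot: [[0.14, 0.99, -0.001], [0.99, -0.14, 0.0], [0.0, -0.001, -1.0]]
contact_force: [-0.4, -0.4, 0.1]
opening: 0.005
finger_force: 0.0
```

Converted, 0.003 m is 0.006.

```bash

for i in 1; do echo '[{"d": [0,0,0.006],"aperture": 0},{"d": [0,0,0.006],"aperture": 0},{"d": [0,0,0.006],"aperture": 0},{"aperture": 0}]' > rows.txt && python3 drive.py rows.txt | grep -E 'tcp_pos|contact'
echo '[{"d": [0,0,0.006],"aperture": 0},{"d": [0,0,0.004],"aperture": 0},{"aperture": 0}]' > rows.txt && python3 drive.py rows.txt| grep -E 'tcp_pos|contact'
echo '[{"d": [0,0,0.006],"aperture": 0},{"aperture": 0}]' > rows.txt && python3 drive.py rows.txt| grep -E 'tcp_pos|contact'; done
python3 - <<'E'
from h import *
S=imaging.grab_frame("scene");s=probe_bus.state()
print((proj(S,s["tcp_pos"]+np.array([[0,0,0],[0,0,.024],[0,0,.03]]))-[265,170])*8)
E
```

```text
tcp_pos: [0.4826, 0.0108, -0.0118]
contact_force: [-0.4, 0.1, 0.5]
tcp_pos: [0.4828, 0.0108, -0.0166]
contact_force: [0.5, 0.1, -0.3]
tcp_pos: [0.4829, 0.0108, -0.0195]
contact_force: [-0.6, -1.1, -0.6]
[[ 71.30223481 465.50433742]
 [ 72.06929064 419.02111043]
 [ 72.2639008  407.23276649]]
```

Converted, 0.002 m is 0.004.

```bash

c(){ grep -E 'tcp_pos|contact' | tee /tmp/o; python3 -c "
import re;t=open('/tmp/o').read();exit(abs(float(re.findall(r'-?[\d.]+',t)[-1]))>3)"; }
echo '[{"d": [0,0,0.004],"aperture": 0},{"aperture": 0}]' > rows.txt && python3 drive.py rows.txt | c && echo '[{"d": [0,0,0.004],"aperture": 0},{"aperture": 0}]' > rows.txt && python3 drive.py rows.txt| c && echo '[{"d": [0,0,0.004],"aperture": 0},{"aperture": 0}]' > rows.txt && python3 drive.py rows.txt| c && echo '[{"d": [0,0,0.004],"aperture": 0},{"aperture": 0}]' > rows.txt && python3 drive.py rows.txt| c&& echo '[{"d": [0,0,0.004],"aperture": 0},{"aperture": 0}]' > rows.txt && python3 drive.py rows.txt| c
```

```text
tcp_pos: [0.4831, 0.0107, -0.0213]
contact_force: [1.0, -0.2, -0.0]
tcp_pos: [0.4831, 0.0107, -0.0234]
contact_force: [-0.4, -0.2, -0.4]
tcp_pos: [0.483, 0.0107, -0.0254]
contact_force: [0.2, -0.2, 0.2]
tcp_pos: [0.483, 0.0107, -0.0274]
contact_force: [0.0, 0.2, 0.5]
tcp_pos: [0.483, 0.0107, -0.0294]
contact_force: [-0.7, -0.6, 0.8]
```

Converted, 0.002 m is 0.004.

```bash

c(){ grep -E 'tcp_pos|contact' | tee /tmp/o; python3 -c "
import re;t=open('/tmp/o').read();exit(abs(float(re.findall(r'-?[\d.]+',t)[-1]))>3)"; }
echo '[{"d": [0,0,0.004],"aperture": 0},{"aperture": 0}]' > rows.txt && python3 drive.py rows.txt | c && echo '[{"d": [0,0,0.004],"aperture": 0},{"aperture": 0}]' > rows.txt && python3 drive.py rows.txt| c && echo '[{"d": [0,0,0.004],"aperture": 0},{"aperture": 0}]' > rows.txt && python3 drive.py rows.txt| c && echo '[{"d": [0,0,0.004],"aperture": 0},{"aperture": 0}]' > rows.txt && python3 drive.py rows.txt| c
python3 - <<'E'
from h import *
import cv2
S=imaging.grab_frame("scene");s=probe_bus.state();T=imaging.grab_frame("top")
a=proj(S,s["tcp_pos"])[0];print((a-[245,160])*5,(proj(S,s["tcp_pos"]+np.array([0,0,.03]))-[245,160])*5)
f=S["frame"][:,:,::-1];A=cv2.resize(f[160:240,245:325],(400,400),interpolation=cv2.INTER_CUBIC)
b=proj(T,s["tcp_pos"]+np.array([0,0,.03]))[0].astype(int);print(b)
B=cv2.resize(T["frame"][b[1]-50:b[1]+30,b[0]-40:b[0]+40,::-1],(400,400),interpolation=cv2.INTER_CUBIC)
cv2.imwrite("pics/p4.png",np.hstack([A,B]))
E
```

```text
tcp_pos: [0.483, 0.0107, -0.0314]
contact_force: [0.0, -0.2, -0.1]
tcp_pos: [0.483, 0.0107, -0.0334]
contact_force: [0.2, 0.6, -0.1]
tcp_pos: [0.4835, 0.0107, -0.0343]
contact_force: [-3.0, 1.0, 9.0]
[144.50332616 359.17295756] [[145.09909568 323.26571672]]
[275 243]
```

View pics/p4.png

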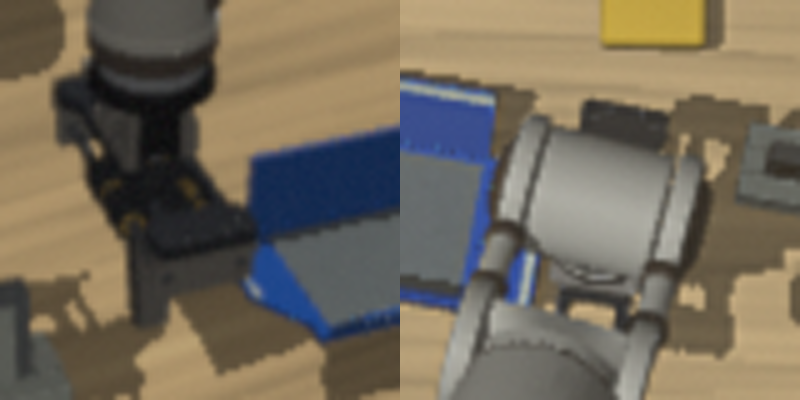

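Left half: the fingertip touches the bench at about (148,325). Contact came at a reported z of -0.034, so the real tip sits about 34 mm behind the reported TCP, and the sideways position agrees. I'll carry that offset from here.

Converted, -0.02 m is -0.04, 0.015 m is 0.03.

```bash

echo '[{"d": [0,0,-0.04],"aperture": 0},{"d": [0.02,0,0],"aperture": 0},{"d": [0.03,0,0],"aperture": 0},{"d": [0.03,0,0],"aperture": 0},{"d": [0.03,0,0],"aperture": 0},{"d": [0.02,0,0],"aperture": 0},{"d": [0.02,0,0],"aperture": 0},{"d": [0.01,0,0],"aperture": 0},{"aperture": 0}]' > rows.txt && python3 drive.py rows.txt
python3 - <<'E'
from h import *
import cv2
go(TRAY,[0,-.08,-.014])
S=imaging.grab_frame("scene")
f=S["frame"][:,:,::-1];cv2.imwrite("pics/p5.png",cv2.resize(f[160:240,265:365],(800,640))[:600])
for th in(.71,1.2,1.4,1.5,1.57): print(th,((proj(S,pose(*TRAY,[[x,-.07-.06*np.cos(th),.005+.06*np.sin(th)] for x in(-.054,.054)]))-[265,160]+.5)*8).round(0).tolist())
E
```

```text
time_s: 7.92
tcp_pos: [0.4942, 0.091, -0.0155]
tcp_rot: [[0.139, 0.99, -0.0], [0.99, -0.139, 0.0], [0.0, -0.0, -1.0]]
contact_force: [0.2, 1.1, -0.0]
opening: 0.003
finger_force: 0.0
tool delta [ 0.0015  0.0011 -0.0015] world [ 0.496  0.092 -0.014] yaw_y -7.97 j [ -3.4  13.  111.4   0.   55.6   4.6] F [ 0.2  1.1 -0. ]
0.71 [[139.0, 325.0], [244.0, 481.0]]
1.2 [[195.0, 279.0], [304.0, 434.0]]
1.4 [[222.0, 267.0], [332.0, 421.0]]
1.5 [[235.0, 263.0], [346.0, 416.0]]
1.57 [[245.0, 261.0], [356.0, 413.0]]
```

View pics/p5.png

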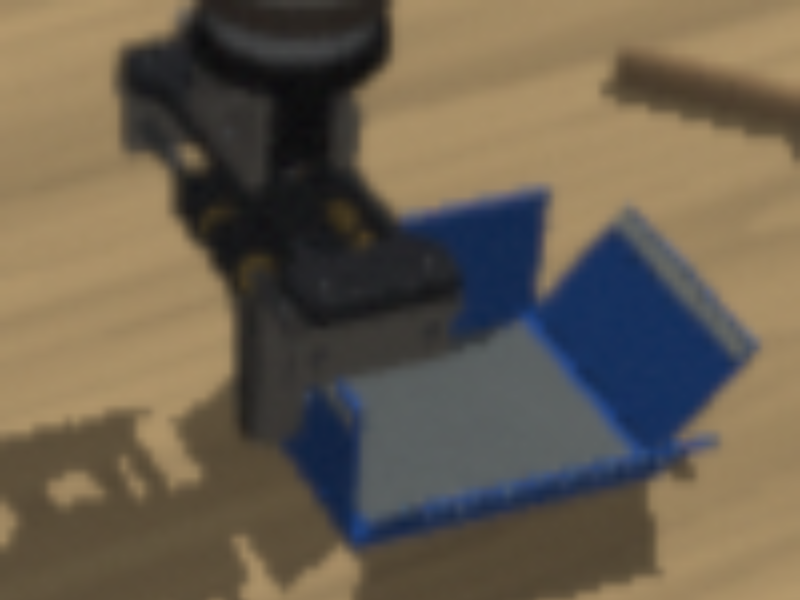

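Right wall is now about 1.55 rad: its near top corner is at (355,390), where the upright model gives (356,413). I'll nudge it to the stop, then do the left wall.

Converted, 0.0025 m is 0.005, 0.002 m is 0.004.

```bash

echo '[{"d": [0.005,0,0],"aperture": 0},{"d": [0.004,0,0],"aperture": 0},{"aperture": 0}]' > rows.txt && python3 drive.py rows.txt | grep -E "tcp_pos|cont"
echo '[{"d": [-0.024,0,0],"aperture": 0},{"d": [0,0,-0.08],"aperture": 0},{"d": [0,0,-0.08],"aperture": 0},{"d": [0,0,-0.08],"aperture": 0},{"d": [0.08,0,0],"aperture": 0},{"d": [0.08,0,0],"aperture": 0},{"d": [0.08,0,0],"aperture": 0},{"d": [0.08,0,0],"aperture": 0},{"d": [0.08,0,0],"aperture": 0},{"d": [0.076,0,0],"aperture": 0},{"d": [0,0,0.07],"aperture": 0},{"d": [0,0,0.07],"aperture": 0},{"d": [0,0,0.07],"aperture": 0},{"aperture": 0}]' > rows.txt && python3 drive.py rows.txt
python3 -c "
from h import *
go(TRAY,[0,.145,-.012])"
```

```text
tcp_pos: [0.4946, 0.0931, -0.0154]
contact_force: [-1.1, -5.5, -0.4]
time_s: 9.38
tcp_pos: [0.5204, 0.3152, -0.0081]
tcp_rot: [[0.14, 0.99, -0.014], [0.99, -0.14, -0.005], [-0.007, -0.013, -1.0]]
contact_force: [-1.1, -0.9, -1.5]
opening: 0.003
finger_force: 0.0
tool delta [0.001  0.0066 0.0038] world [ 0.527  0.315 -0.012] yaw_y -8.06 j [19.8 26.4 92.8  0.  61.6 27.9] F [-1.1 -0.9 -1.5]
```

Converted, -0.014 m is -0.028, -0.012 m is -0.024.

```bash

echo '[{"d": [0,0.008,0.008],"aperture": 0},{"d": [-0.024,0.006,0],"aperture": 0},{"d": [-0.028,0,0],"aperture": 0},{"d": [-0.028,0,0],"aperture": 0},{"d": [-0.024,0,0],"aperture": 0},{"d": [-0.02,0,0],"aperture": 0},{"aperture": 0}]' > rows.txt && python3 drive.py rows.txt
python3 -c "
from h import *
go(TRAY,[0,.078,-.012])"
```

```text
time_s: 9.97
tcp_pos: [0.5261, 0.2537, -0.0024]
tcp_rot: [[0.142, 0.99, 0.002], [0.99, -0.142, -0.0], [0.0, 0.002, -1.0]]
contact_force: [-0.7, 0.0, 0.2]
opening: 0.002
finger_force: 0.0
tool delta [-0.0061 -0.0078  0.0095] world [ 0.518  0.249 -0.012] yaw_y -8.15 j [13.9 22.1 97.9 -0.  59.9 22.1] F [-0.7  0.   0.2]
```

Converted, -0.003 m is -0.006, -0.0015 m is -0.003.

```bash

echo '[{"d": [-0.006,0,0],"aperture": 0},{"d": [-0.006,0,0],"aperture": 0},{"d": [-0.003,0,0],"aperture": 0},{"aperture": 0}]' > rows.txt && python3 drive.py rows.txt| grep -E "tcp_pos|cont"
python3 -c "
from h import *
go(TRAY,[0,.078,-.012])"
```

```text
tcp_pos: [0.5243, 0.2492, -0.0037]
contact_force: [1.1, 4.1, 0.7]
tool delta [-0.0013 -0.0066  0.0083] world [ 0.518  0.249 -0.012] yaw_y -8.04 j [13.5 21.8 98.5  0.1 59.6 21.5] F [1.1 4.1 0.7]
```

Converted, -0.035 m is -0.07, 0.012 m is 0.024.

```bash

echo '[{"d": [0.024,0,0],"aperture": 0},{"d": [0,0,-0.07],"aperture": 0},{"d": [0,0,-0.07],"aperture": 0},{"d": [0,0,-0.07],"aperture": 0},{"d": [-0.044,0.068,0],"aperture": 0},{"d": [-0.044,0.068,0],"aperture": 0},{"d": [-0.044,0.068,0],"aperture": 0},{"d": [-0.044,0.068,0],"aperture": 0},{"aperture": 0}]' > rows.txt && python3 drive.py rows.txt | grep -E "tcp_pos|cont"
python3 -c "
from h import *
go(TRAY,[.145,0,-.009])"
```

```text
tcp_pos: [0.6521, 0.149, 0.1001]
contact_force: [-0.0, 0.2, 0.1]
tool delta [ 0.0023 -0.0024  0.1091] world [ 0.65   0.151 -0.009] yaw_y -8.31 j [ 2.6 26.3 79.4 -0.2 74.2 11. ] F [-0.   0.2  0.1]
```

Converted, 0.036 m is 0.072, -0.012 m is -0.024.

```bash

echo '[{"d": [0,0,0.072],"aperture": 0},{"d": [0,0,0.072],"aperture": 0},{"d": [0,0,0.072],"aperture": 0},{"aperture": 0},{"d": [0,-0.024,0],"aperture": 0},{"d": [0,-0.024,0],"aperture": 0},{"d": [0,-0.024,0],"aperture": 0},{"d": [0,-0.024,0],"aperture": 0},{"d": [0,-0.012,0],"aperture": 0},{"aperture": 0}]' > rows.txt && python3 drive.py rows.txt | grep -E "tcp_pos|cont"
python3 -c "
from h import *
go(TRAY,[.078,0,-.009])"
```

```text
tcp_pos: [0.5942, 0.1626, -0.0056]
contact_force: [0.4, -1.0, 0.3]
tool delta [-0.0032 -0.0099  0.0034] world [ 0.584  0.161 -0.009] yaw_y -7.97 j [ 4.1 26.5 92.3 -0.  61.1 12. ] F [ 0.4 -1.   0.3]
```

Converted, -0.003 m is -0.006.

```bash

c(){ grep -E 'tcp_pos|contact' | tee /tmp/o; python3 -c "
import re;t=open('/tmp/o').read();exit(abs(float(re.findall(r'-?[\d.]+',t)[-3]))>3.5)"; }
echo '[{"d": [0,-0.006,0],"aperture": 0},{"d": [0,-0.006,0],"aperture": 0},{"aperture": 0}]' > rows.txt && python3 drive.py rows.txt | c && echo '[{"d": [0,-0.006,0],"aperture": 0},{"aperture": 0}]' > rows.txt && python3 drive.py rows.txt| c && echo '[{"d": [0,-0.006,0],"aperture": 0},{"aperture": 0}]' > rows.txt && python3 drive.py rows.txt| c && echo '[{"d": [0,-0.006,0],"aperture": 0},{"aperture": 0}]' > rows.txt && python3 drive.py rows.txt| c && echo '[{"d": [0,-0.006,0],"aperture": 0},{"aperture": 0}]' > rows.txt && python3 drive.py rows.txt| c
```

```text
tcp_pos: [0.5883, 0.1626, -0.007]
contact_force: [0.1, 0.6, 0.8]
tcp_pos: [0.5851, 0.1629, -0.0073]
contact_force: [-0.5, 0.3, -0.3]
tcp_pos: [0.582, 0.1633, -0.0074]
contact_force: [0.9, -0.6, 0.9]
tcp_pos: [0.5796, 0.1636, -0.0071]
contact_force: [0.2, -0.1, -1.1]
tcp_pos: [0.5796, 0.1637, -0.0065]
contact_force: [9.0, -0.9, -5.6]
```

The manual's scale: shifts go in shares of 500 mm and turns go in shares of 60 degrees. Converting my numbers, -0.04 m is -0.08, -0.03 m is -0.06.

```bash

echo '[{"d": [0,0.03,0],"aperture": 0},{"d": [0,0,-0.08],"aperture": 0},{"d": [0,0,-0.08],"aperture": 0},{"d": [0,0,-0.08],"aperture": 0},{"d": [0,0,-0.08],"aperture": 0},{"d": [0,0,-0.08],"aperture": 0.6},{"d": [-0.08,0,0],"aperture": 0.6},{"d": [-0.08,0,0],"aperture": 0.6},{"d": [-0.08,0,0],"aperture": 0.6},{"d": [-0.08,0,0],"aperture": 0.6},{"d": [-0.08,0,0],"aperture": 0.6},{"d": [-0.08,0,0],"aperture": 0.6},{"d": [-0.08,0,0],"aperture": 0.6},{"d": [-0.06,0,0],"aperture": 0.6},{"aperture": 0.6}]' > rows.txt && python3 drive.py rows.txt
python3 - <<'E'
from h import *
go((0,0,0),[.5366,-.1637,.094])
import cv2
S=imaging.grab_frame("scene");w=imaging.grab_frame("wrist")["frame"][:,:,::-1]
f=S["frame"][:,:,::-1]
cv2.imwrite("pics/p6.png",np.hstack([cv2.resize(f[140:280,190:370],(450,350),interpolation=cv2.INTER_CUBIC),cv2.resize(w[:,60:500],(350,334))[:350] if 0 else cv2.resize(w,(350,350))]))
for th in(1.4,1.57):
  print(((proj(S,pose(*TRAY,[[x,sg*(.07+.06*np.cos(th)),.005+.06*np.sin(th)] for sg in(-1,1) for x in(-.054,.054)]+[[.06+.06*np.cos(th),y,.005+.06*np.sin(th)] for y in(-.064,.064)]))-[190,140]+.5)*2.5).round(0).tolist())
E
```

```text
time_s: 14.05
tcp_pos: [0.5467, -0.1499, 0.1926]
tcp_rot: [[0.145, 0.989, -0.001], [0.989, -0.145, -0.002], [-0.002, -0.001, -1.0]]
contact_force: [0.1, -0.6, 0.1]
opening: 0.601
finger_force: 0.0
tool delta [-0.0149 -0.0079  0.0987] world [ 0.537 -0.164  0.094] yaw_y -8.36 j [-27.5   7.4  91.9  -0.1  80.7 -19.1] F [ 0.1 -0.6  0.1]
[[257.0, 134.0], [291.0, 181.0], [367.0, 110.0], [407.0, 155.0], [309.0, 186.0], [402.0, 165.0]]
[[264.0, 131.0], [299.0, 179.0], [360.0, 111.0], [400.0, 156.0], [305.0, 181.0], [398.0, 160.0]]
```

View pics/p6.png

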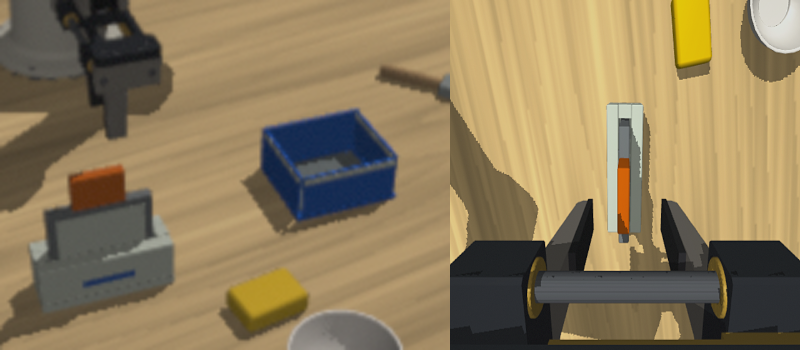

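Left half: all three walls are upright and the tray is a closed box, with corners near (262,130), (300,220) and (397,160). Right half: the open fingers straddle the orange tab at about (623,195). Now I'll descend and grip.

Converted, 0.025 m is 0.05, 0.015 m is 0.03, -0.4 degrees is -0.0067.

```bash

echo '[{"turn_vec": [0,0,-0.0067],"d": [-0.015,-0.007,0.01],"aperture": 0.6},{"d": [-0.015,-0.007,0.03],"aperture": 0.6},{"d": [0,0,0.05],"aperture": 0.6},{"d": [0,0,0.05],"aperture": 0.6},{"d": [0,0,0.04],"aperture": 0.6},{"d": [0,0,0.016],"aperture": 0.6},{"aperture": 0.6}]' > rows.txt && python3 drive.py rows.txt 30 | grep -E "tcp_pos|cont"
echo '[{"aperture": 0},{"aperture": 0},{"aperture": 0},{"aperture": 0},{"aperture": 0},{"aperture": 0},{"aperture": 0},{"aperture": 0}]' > rows.txt && python3 drive.py rows.txt 30
```

```text
tcp_pos: [0.5373, -0.1568, 0.0923]
contact_force: [-0.1, 0.6, 0.3]
time_s: 15.4
tcp_pos: [0.5395, -0.159, 0.0953]
tcp_rot: [[0.133, 0.991, 0.001], [0.991, -0.133, -0.0], [-0.0, 0.001, -1.0]]
contact_force: [-0.7, -0.2, 1.0]
opening: 0.151
finger_force: 30.0
```

Converted, -0.02 m is -0.04, -0.015 m is -0.03.

```bash

echo '[{"d": [0,0,-0.01],"aperture": 0},{"d": [0,0,-0.02],"aperture": 0},{"d": [0,0,-0.03],"aperture": 0},{"d": [0,0,-0.03],"aperture": 0},{"d": [0,0,-0.04],"aperture": 0},{"d": [0,0,-0.04],"aperture": 0},{"d": [0,0,-0.04],"aperture": 0},{"d": [0,0,-0.04],"aperture": 0},{"d": [0,0,-0.04],"aperture": 0},{"d": [0,0,-0.04],"aperture": 0},{"d": [0,0,-0.02],"aperture": 0},{"aperture": 0}]' > rows.txt && python3 drive.py rows.txt
python3 -c "
from h import *
go(TRAY,[-.05,-.0,.27])"
```

```text
time_s: 16.4
tcp_pos: [0.5401, -0.1594, 0.2732]
tcp_rot: [[0.133, 0.991, 0.004], [0.991, -0.133, -0.002], [-0.002, 0.004, -1.0]]
contact_force: [0.5, 0.4, -1.3]
opening: 0.152
finger_force: 30.0
tool delta [ 0.324  -0.1271  0.002 ] world [0.457 0.179 0.27 ] yaw_y -7.63 j [-28.7   4.5  86.1  -0.   89.2 -21.1] F [ 0.5  0.4 -1.3]
```

Converted, 0.034 m is 0.068, -0.005 m is -0.01.

```bash

echo '[{"d": [0.04,-0.012,0],"aperture": 0},{"d": [0.068,-0.02,0],"aperture": 0},{"d": [0.068,-0.02,0],"aperture": 0},{"d": [0.068,-0.02,0],"aperture": 0},{"d": [0.068,-0.02,0],"aperture": 0},{"d": [0.068,-0.02,0],"aperture": 0},{"d": [0.068,-0.02,0],"aperture": 0},{"d": [0.068,-0.02,0],"aperture": 0},{"d": [0.068,-0.02,0],"aperture": 0},{"d": [0.05,-0.02,0],"aperture": 0},{"d": [0.024,-0.01,0],"aperture": 0},{"aperture": 0}]' > rows.txt && python3 drive.py rows.txt | grep -E "tcp_pos|cont|open"
echo '[{"turn_vec": [-0.0667,0,0],"aperture": 0},{"turn_vec": [-0.1,0,0],"aperture": 0},{"turn_vec": [-0.1,0,0],"aperture": 0},{"turn_vec": [-0.1,0,0],"aperture": 0},{"turn_vec": [-0.1,0,0],"aperture": 0},{"turn_vec": [-0.1,0,0],"aperture": 0},{"turn_vec": [-0.1,0,0],"aperture": 0},{"turn_vec": [-0.1,0,0],"aperture": 0},{"turn_vec": [-0.1,0,0],"aperture": 0},{"turn_vec": [-0.0833,0,0],"aperture": 0},{"aperture": 0}]' > rows.txt && python3 drive.py rows.txt
cat >>h.py <<'E'
def tri(mask_fn):
    fs=[imaging.grab_frame(n) for n in("top","scene")]; px=[]
    for f in fs:
        ys,xs=np.nonzero(mask_fn(f["frame"].astype(int))); px.append((np.median(xs),np.median(ys),len(xs)))
    q=least_squares(lambda p:np.r_[proj(fs[0],p)[0]-px[0][:2],proj(fs[1],p)[0]-px[1][:2]],[.45,.18,.25])
    return q.x,q.fun,px
E
python3 -c "
from h import *
go(TRAY,[-.025,.005,.201])
print(tri(lambda a:(a[...,0]>110)&(a[...,1]<.55*a[...,0])&(a[...,2]<.35*a[...,0])))"
```

```text
tcp_pos: [0.4809, 0.1832, 0.2684]
contact_force: [0.2, -0.3, -1.2]
opening: 0.152
time_s: 18.32
tcp_pos: [0.4789, 0.1793, 0.2617]
tcp_rot: [[0.132, 0.546, 0.827], [0.991, -0.067, -0.114], [-0.007, 0.835, -0.55]]
contact_force: [-1.5, -0.4, -3.1]
opening: 0.147
finger_force: 30.0
tool delta [ 0.0017 -0.0487  0.0364] world [0.483 0.18  0.201] yaw_y -7.03 j [ 25.4 -38.8 139.2 -47.8  38.2  60.3] F [-1.5 -0.4 -3.1]
(array([0.44111547, 0.18639815, 0.28454957]), array([ 4.24986712,  2.89344528,  4.81671891, -0.40851721]), [(np.float64(214.5), np.float64(243.5), 6), (np.float64(315.0), np.float64(125.0), 57)])
```

Converted, -0.015 m is -0.03, -0.012 m is -0.024.

```bash

echo '[{"d": [0,-0.024,0.018],"aperture": 0},{"d": [0,-0.03,0.022],"aperture": 0},{"d": [0,-0.026,0.02],"aperture": 0},{"d": [0,-0.016,0.012],"aperture": 0},{"aperture": 0},{"aperture": 0}]' > rows.txt && python3 drive.py rows.txt | grep -E "tcp_|cont|open"
python3 - <<'E'
from h import *
import cv2
go(TRAY,[-.025,.005,.201])
s=probe_bus.state();R=np.array(s["tcp_rot"]);t=np.array(s["tcp_pos"])
S=imaging.grab_frame("scene");T=imaging.grab_frame("top")
c=lambda P:((proj(S,P)-[240,90]+.5)*4).round(0).tolist(); c2=lambda P:((proj(T,P)-[180,170]+.5)*4+[0,0]).round(0).tolist()
for n,m in(("A",t+R@[-.005,0,.030]),("B",t+[0,0,.034]+R@[-.005,0,.064])):
    P=[m+R@[a,b,d] for d in(.055,-.055) for b in(.007,-.007) for a in(-.06,.06)]
    Q=[m+R@[a,.007,d] for d in(-.055,-.095) for a in(-.03,.03)]
    print(n,m,"slab",c(P),"tab",c(Q),"top",c2(P))
f=cv2.resize(S["frame"][90:240,240:340,::-1],(400,600),interpolation=cv2.INTER_CUBIC);g=cv2.resize(T["frame"][170:270,180:280,::-1],(400,400),interpolation=cv2.INTER_CUBIC)
cv2.imwrite("pics/p7.png",np.hstack([f,np.vstack([g,np.zeros((200,400,3),np.uint8)])]))
E
```

```text
tcp_pos: [0.488, 0.1795, 0.2112]
tcp_rot: [[0.135, 0.54, 0.831], [0.991, -0.073, -0.113], [-0.0, 0.838, -0.545]]
contact_force: [-0.4, 0.1, -1.6]
opening: 0.148
tool delta [-0.0002 -0.0115  0.0011] world [0.483 0.18  0.201] yaw_y -7.74 j [ 24.7 -32.6 142.  -58.1  32.   72.8] F [-0.4  0.1 -1.6]
A [0.51220802 0.17119296 0.19485438] slab [[302.0, 369.0], [447.0, 339.0], [296.0, 377.0], [440.0, 347.0], [254.0, 237.0], [397.0, 211.0], [249.0, 246.0], [391.0, 221.0]] tab [[291.0, 230.0], [362.0, 218.0], [274.0, 184.0], [345.0, 173.0]] top [[275.0, 192.0], [137.0, 170.0], [274.0, 203.0], [137.0, 181.0], [250.0, 291.0], [107.0, 267.0], [250.0, 301.0], [107.0, 278.0]]
B [0.54045221 0.16734778 0.21032116] slab [[321.0, 372.0], [469.0, 341.0], [315.0, 380.0], [462.0, 349.0], [272.0, 236.0], [417.0, 210.0], [266.0, 245.0], [411.0, 219.0]] tab [[309.0, 229.0], [382.0, 216.0], [291.0, 182.0], [364.0, 170.0]] top [[279.0, 157.0], [141.0, 134.0], [279.0, 168.0], [141.0, 145.0], [255.0, 254.0], [110.0, 230.0], [254.0, 265.0], [111.0, 241.0]]
```

View pics/p7.png

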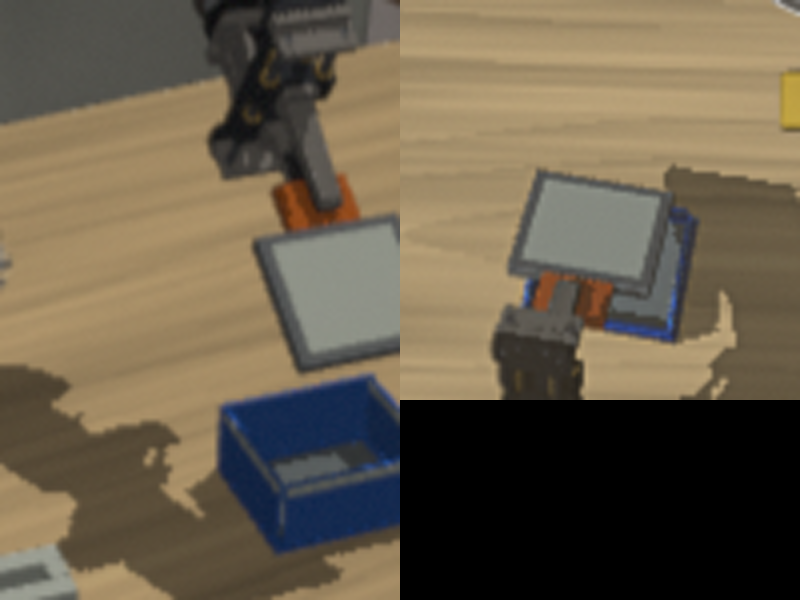

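The slab corners in the picture, (254,240) and (302,370) in scene and (138,170) and (275,192) in top, match the short-tool model. That puts the filter middle at (0.512, 0.171, 0.195), tilted about 57° with the white side up and the mesh down. One small centring step, settle, then hand in.

Converted, -0.004 m is -0.008.

```bash

echo '[{"d": [0,-0.008,0],"aperture": 0},{"d": [0,-0.008,0],"aperture": 0},{"aperture": 0},{"aperture": 0},{"aperture": 0},{"aperture": 0},{"aperture": 0},{"aperture": 0}]' > rows.txt && python3 drive.py rows.txt
python3 - <<'E'
from h import *
s=probe_bus.state();R=np.array(s["tcp_rot"]);print("mid",s["tcp_pos"]+R@[-.005,0,.03],np.abs(s["qvel"]).max())
print(workorder.close_job())
E
```

```text
time_s: 19.68
tcp_pos: [0.4825, 0.1808, 0.2035]
tcp_rot: [[0.133, 0.54, 0.831], [0.991, -0.072, -0.111], [0.0, 0.839, -0.545]]
contact_force: [0.0, 0.3, -1.2]
opening: 0.148
finger_force: 30.0
mid [0.50678487 0.17248508 0.18712453] 0.06654696311183708
the job is handed in; nothing more can be done
None
```

The job is handed in, with no verdict returned: all three tray walls are upright, and the filter is held steady over the tray middle, mesh side down at about 57° and clear of tray and dock, with its lowest edge about 85 mm above the walls, finished at 19.7 s.

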